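# Clear the scale, heft the oxide tins and put the full one on it for weighing

## Robot

A 6-joint arm with a two-finger parallel gripper is mounted at the origin on the work surface. World frame = base frame: x ahead of the robot, y to its left, z up, the work surface at z = 0. Lengths are in m, angles in rad, forces in N, time in s.
With the tool pointing down it reaches from about 0.225 to 0.725 m from the base axis. Payload 3.1 kg.
Tool frame: the origin (TCP) lies between the finger pads; the fingertips stand 19 mm ahead of it and the grasp point (between the pads) is the TCP; z points along the fingers, y is the line along which they close (so a half turn about z gives the same grasp; the last joint's range is limited). The gripper opens to 85 mm and grips with 20 to 120 N. Pads are 22 mm wide; open, the fingers measure 114 mm over their backs; the gripper's body (76 mm by 85 mm) begins 54 mm behind the grasp point. The pads swing forward as they close: fully open they stand 13 mm farther back than shut.
Start: joints at [1.112, 0.048, 0.099, 1.622, 0, 1.443], TCP at [0.171, 0.497, 0.25] pointing down, gripper open.
Joint ranges: [-2.91, 2.91], [-0.99, 1.94], [-1.21, 1.42], [-2.12, 2.29], [-1.49, 1.47], [-3.14, 3.14]. Speed limits (rad/s): [2.79, 2.79, 3.14, 3.14, 3.14, 3.14].

## Interface

Orientations are given as [roll, pitch, yaw] about the fixed x, y, z axes, in that order (R = Rz(yaw) Ry(pitch) Rx(roll)).
In Python, from workcell import ctrl gives the robot as it stands.
- The arm moves only by the tool apply_moves, never from a script. Its argument "targets" is a list of rows, each a list of 5 numbers: the shift along the tool's x, y, z in m, then the turn about the tool's z in rad, then the closure, from 0 (fully open) to 1 (shut). In form: [[tx, ty, tz, spin, hand], ...]. A call has 1 to 20 rows; each row shifts and turns the commanded pose from where the row before left it, along the tool's axes as they then stand; what a row does not reach is not made up. A row lasts 1/10 s, in which the tool goes at most 50 mm and 8.59 degrees, less where a joint would pass 70% of its speed; a pose out of reach is approached as far as the arm can. A call is refused whole if a number of a shift passes 0.05 or a number of a turn 0.15, either way. A call with a gripper value outside its range is refused whole. The fingers move at their own pace and stop on an object; "grip_force" is the grip in N (left out, the last holds). Time passes only in rows, so rows that do not move let the fingers close. It gives the time, the measured TCP pose, the force, the opening and the grip force at its end, in the units of the state.
- ctrl.read_state(): the state, without advancing time (a new reading comes with each control period).
- ctrl.capture(name): name is "scene" or "top" or "wrist"; returns (picture, depth): 480x640x3 uint8, red, green, blue; 480x640 float32, m along the optical axis (not along the pixel's ray), 0 where there is no reading.
- ctrl.camera_info(name): a dict with "fovy" (degrees; the focal length in pixels is half the picture's height over the tangent of half this angle, whatever the lens; pixels are square), "cx", "cy" (the principal point, pixels), "dist_coeffs" ([k1, k2, p1, p2, k3] as OpenCV has them; the pictures are not rectified), "rvec" (rotation vector, rad) and "tvec" (3), from world to camera coordinates, as OpenCV has them; the wrist camera has in their place "tool_from_camera" (4x4, takes a point from camera to tool coordinates, whose origin is the TCP and whose axes are the flange's). Camera axes: x right, y down, z forward; pixel columns grow to the right and rows downward; lengths in m; the calibration is good to about 2 mm. A picture is of the moment at which its call begins: read the wrist's pose just before it. camera_info takes no time and is no camera call.
- ctrl.close_job(): hands the job in; it is judged then, once.
The state is a dict: "time_s": time; "qpos": joint angles; "joint_vel": joint speeds; "joint_efforts": joint torques, N m; "tool_pos": TCP position; "tool_rot": TCP orientation; "contact_force": force on the tool from outside, world axes, zero at the start; "wrist_torque": the same for the moment, N m; "finger_gap": finger opening in m; "grasp_force": force on a finger pad.
Only numpy, scipy, OpenCV 4.12 (cv2) and the standard library are available. Lean on these libraries where they do the work, as an engineer would, in place of code of your own. Each camera call takes 0.05 s, during which the arm holds its last target. There are 200 camera calls.

## Task

Three of the four tins under the top board of the oxide rack are empty and one still has its pressed cake of oxide in it. Clear the bisque cup off the scale and stand it in the middle of the banding wheel, heft the tins to find the full one, and stand that upright in the middle of the scale's platform for weighing, without slamming the platform to its stop; the empty tins must end up standing in the rack where they were. Don't tip a tin or the cup over, and leave the mug and the firebrick in front of the rack alone.

Things in the scene. Friction and masses are not known exactly. Their poses are not given: they have to be found in the camera images.
- tin1_mid (a point): Closed plain tinplate tin, round, 58 mm across, 80 mm tall, smooth straight side, flat lid; its centre, 40 mm above its foot, z up. One of four alike in a row on the rack's lower board: tin1 at the rack's -y end (right, seen from the robot) to tin4 at +y. Exactly one is full (0.4 to 0.65 kg), a different one each time; the others weigh 0.10 to 0.15 kg. Only the weight tells.
- tin2_mid (a point): A tin exactly like tin1 in looks and size; its centre, z up. Empty or full.
- tin3_mid (a point): A tin exactly like tin1 in looks and size; its centre, z up. Empty or full.
- tin4_mid (a point): A tin exactly like tin1 in looks and size; its centre, z up. Empty or full.
- rack: Fixed open-backed wooden bench rack, 480 mm wide (y), 210 deep (x, away from the robot). Origin on the table, mid-width. Lower board: top 50 mm up, x = -60 to 140 mm; front lip at x = -70 to -60, 14 mm above the board. Tins' axes at x = -10 to 10, y about -150, -50, 50, 150 mm, sides at least 30 mm apart. End posts 25 mm square at y = +-227, from x = 40 mm back.
- board_edge (a point): Middle of the lower front edge of the rack's upper board, 225 mm above the table at the rack's x = 0; axes as the rack. The board is 18 mm thick and runs back 140 mm over the tins, with small stock on it to 320 mm above the table from 45 mm behind this edge: a hand must reach the tins from the front, leaning.
- pan_top (a point): Centre of the top face of the dial scale's round flat steel platform, 150 mm across, 160 mm above the table when bare; z up. The scale is a fixed white box 135 mm wide, 125 mm deep and 122 mm high under it, with a round dial on its front and back; it stands to the left or the right of the rack's front.
- scale_pan (a joint): How far the scale's platform has sunk, m: 0 bare, stop at 0.022. Spring of 450 N/m: about 3 to 4 mm under the cup, 2 to 3 mm under an empty tin, 9 to 14 mm under the full one; it moves straight down.
- cup_mid (a point): Loose pale bisque cup without a handle, straight-sided and open at the top, 62 mm across, 72 mm tall, wall 4 mm, about 0.16 kg; its centre, 36 mm above its foot, z up. At the start it stands on the scale's platform, up to 35 mm off the middle.
- disc_top (a point): Centre of the top face of the potter's banding wheel: a flat grey disc 170 mm across, its top 67 mm above the table, turning freely about the vertical on a fixed iron foot; z up. It stands on the side of the rack where the scale is not.
- mug_mid (a point): Bystander: a loose brown bisque mug, 78 mm across, 85 mm tall, handle to its +y reaching about 30 mm further; its centre, half-way up. Stands on the table in front of the rack.
- brick_mid (a point): Bystander: a loose pale half firebrick lying on the table in front of the rack, 64 x 114 x 76 mm (its x, y, z); its centre.

How it is judged:
By the outcome, as a careful person would: the job done as asked, in the order asked, and still so for the second after the job is handed in, with the robot touching nothing.
It also fails if it takes over 72 s, if anything falls off the work surface, if the arm or the gripper's body presses on something with over 40 N, if the wrist force passes 120 N, or if a joint passes its speed limit or range.

## Working session

There is one attempt and no reset: what is moved stays moved. The work goes in short steps, Python scripts to look and compute and a tool call to move; the robot and the scene stay as the last step left them, time stands still between calls to the robot, and variables do not carry over. Pictures are saved under pics/ and viewed, at most 10 in all, crops included, and the job is handed in when it is done.

Besides the shell and the picture viewer there is one more tool, called after "Emit:" as name(argument=value, ...), one argument or row to a line, values as JSON. apply_moves: Moves the arm, as the interface text tells. Its arguments: {"type":"object","properties":{"targets":{"type":"array","items":{"type":"array","items":{"type":"number"}}},"grip_force":{"type":"number"}},"required":["targets"]}

```bash
mkdir -p pics; ls; cat > h.py <<'E'
import numpy as np, cv2
from workcell import ctrl
from scipy.spatial.transform import Rotation as R
def cam(n):
    c=ctrl.camera_info(n); f=240/np.tan(np.radians(c['fovy'])/2)
    K=np.array([[f,0,c['cx']],[0,f,c['cy']],[0,0,1]]); D=np.array(c['dist_coeffs'],float)
    if 'rvec' in c:
        Rm=cv2.Rodrigues(np.array(c['rvec'],float))[0]; t=np.array(c['tvec'],float).ravel()
        return K,D,Rm.T,-Rm.T@t
    s=ctrl.read_state(); T=np.array(c['tool_from_camera']); Rt=R.from_euler('xyz',s['tool_rot']).as_matrix()
    return K,D,Rt@T[:3,:3],Rt@T[:3,3]+np.array(s['tool_pos'])
def cloud(n):
    K,D,Rw,o=cam(n); im,d=ctrl.capture(n)
    v,u=np.mgrid[0:480,0:640]; p=cv2.undistortPoints(np.stack([u.ravel(),v.ravel()],1).astype(float)[:,None],K,D)[:,0]
    P=np.c_[p,np.ones(len(p))]*d.ravel()[:,None]; P=P@Rw.T+o; P[d.ravel()==0]=np.nan
    return im,P.reshape(480,640,3)
def save(im,n): cv2.imwrite(n,im[:,:,::-1])
E
python3 - <<'E'
from h import *
s=ctrl.read_state(); print(s)
for n in ['scene','top']:
    im,P=cloud(n); save(im,f'pics/{n}.png'); np.save(f'{n}.npy',P); np.save(f'{n}_im.npy',im); print(n,cam(n)[3],cam(n)[2][:,2])
E
```

```text
pics
{'time_s': 0.0, 'qpos': array([ 1.11221682e+00,  4.87189602e-02,  9.75856963e-02,  1.62199104e+00,
       -6.08268238e-06,  1.44297220e+00]), 'joint_vel': array([-0.00052137,  0.00144952, -0.00063157, -0.00077921,  0.00222742,
        0.0010485 ]), 'joint_efforts': array([-4.99359521e-04, -3.38781595e+01,  3.20015216e+01,  2.04309274e-02,
       -3.72327877e-04,  2.78724926e-06]), 'tool_pos': array([0.17027033, 0.49602228, 0.24912755]), 'tool_rot': array([-3.13928289e+00, -2.90728807e-04,  2.81083694e+00]), 'contact_force': array([0.40373712, 0.20873999, 0.14743379]), 'wrist_torque': array([ 0.01924398, -0.04621405,  0.00052841]), 'grasp_force': 0.0, 'finger_gap': 0.08514778161544892}
scene [ 0.49166085 -0.70818632  0.97310787] [ 0.00857888  0.64836341 -0.76128267]
top [ 0.35552026 -0.01699854  1.21686985] [ 0.13209398 -0.00304065 -0.99123253]
```

View pics/scene.png

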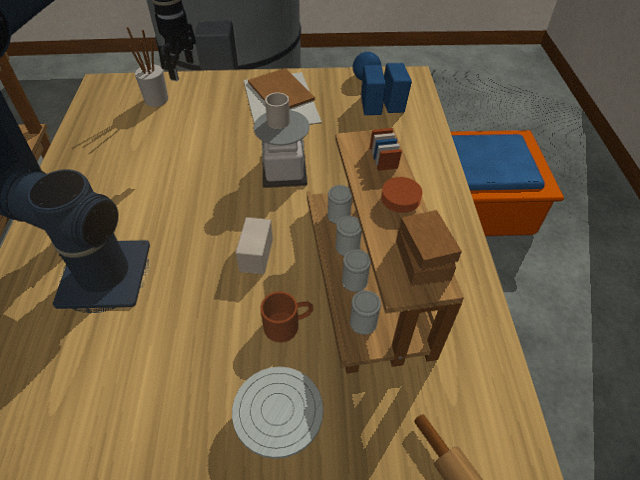

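View pics/top.png

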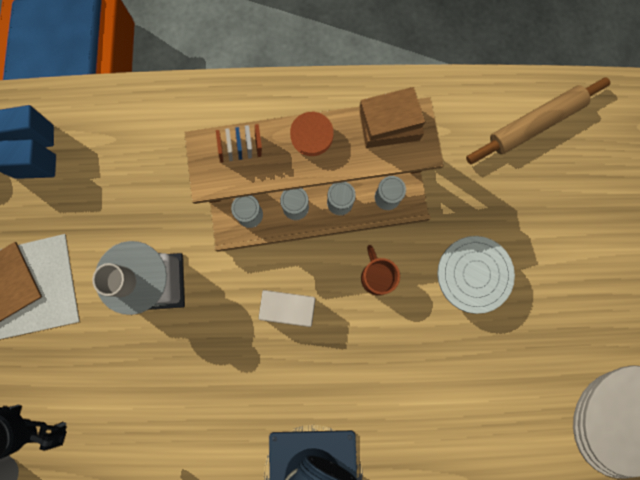

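The views show the scale and cup on the left (top view ~(130,278)), four tins under the board at (245,210), (294,202), (341,197) and (391,192), the mug at (380,275), the brick at (287,308) and the wheel at (477,274). I'll measure these next.

```bash
cat > m.py <<'E'
from h import *
P=np.load('top.npy'); 
def circ(u0,v0,r,zl,zh,name):
    m=np.zeros((480,640),np.uint8); cv2.circle(m,(u0,v0),r,1,-1)
    with np.errstate(invalid='ignore'): m&=((P[...,2]>zl)&(P[...,2]<zh)).astype(np.uint8)
    p=P[m>0]; 
    (c,rr)=cv2.minEnclosingCircle(p[:,:2].astype(np.float32)*1000)
    lo,hi=np.percentile(p,[2,98],axis=0)
    print(name,len(p),'med z',np.median(p[:,2]).round(4),'circ',np.round(c,1),round(rr,1),'mean',p[:,:2].mean(0).round(4),'mid',((lo+hi)/2)[:2].round(4),'ext',(hi-lo)[:2].round(4))
    return p
for k,(u,v) in enumerate([(391,192),(341,197),(294,202),(245,210)]): circ(u,v,24,.122,.14,'tin%d'%(k+1))
circ(477,274,48,.06,.075,'disc'); circ(130,278,45,.148,.166,'pan'); circ(112,280,28,.215,.245,'cup'); circ(380,275,26,.075,.095,'mug'); circ(287,308,36,.07,.083,'brick')
p=circ(310,150,170,.235,.252,'board')
r=cv2.minAreaRect((p[:,:2]*1000).astype(np.float32)); print(r)
q=circ(320,215,130,.054,.075,'lip'); print(cv2.minAreaRect((q[:,:2]*1000).astype(np.float32)))
# board front edge line
b=np.arange(-.2,.25,.05)
for y in b:
    s=p[abs(p[:,1]-y)<.005]; s2=q[abs(q[:,1]-y)<.005]
    if len(s) and len(s2): print(round(y,2),np.percentile(s[:,0],1).round(4),'lip',np.percentile(s2[:,0],[2,98]).round(4))
E
python3 m.py
```

```text
tin1 614 med z 0.1308 circ [ 608.7 -181.4] 30.0 mean [ 0.6079 -0.1798] mid [ 0.6082 -0.1797] ext [0.0535 0.052 ]
tin2 604 med z 0.1308 circ [599.2 -74. ] 29.5 mean [ 0.598  -0.0741] mid [ 0.5984 -0.0745] ext [0.0511 0.0523]
tin3 580 med z 0.1308 circ [590.2  24.3] 29.7 mean [0.588  0.0242] mid [0.5873 0.0242] ext [0.0478 0.0538]
tin4 605 med z 0.1306 circ [575.  126.6] 29.8 mean [0.574  0.1262] mid [0.5735 0.1264] ext [0.0504 0.0538]
disc 4637 med z 0.0674 circ [ 430.1 -367.4] 85.8 mean [ 0.4303 -0.3664] mid [ 0.4305 -0.3665] ext [0.1513 0.1531]
pan 3252 med z 0.157 circ [433.7 358.3] 75.8 mean [0.4347 0.3472] mid [0.4338 0.3523] ext [0.1351 0.1254]
cup 351 med z 0.2274 circ [425.7 374. ] 31.7 mean [0.4264 0.3729] mid [0.4257 0.3735] ext [0.0595 0.0587]
mug 313 med z 0.0846 circ [ 439.4 -154.7] 48.1 mean [ 0.4338 -0.1577] mid [ 0.4361 -0.1573] ext [0.0865 0.0743]
brick 1550 med z 0.0761 circ [367.   46.4] 62.9 mean [0.3679 0.0459] mid [0.368  0.0462] ext [0.0651 0.1087]
board 13365 med z 0.2432 circ [666.8 -17.3] 249.3 mean [0.6501 0.005 ] mid [ 0.6583 -0.0176] ext [0.156  0.4622]
((665.5284423828125, -17.955291748046875), (141.88473510742188, 482.5535888671875), 7.152777671813965)
lip 2295 med z 0.0645 circ [543.8 -42.7] 264.4 mean [ 0.501  -0.0267] mid [ 0.4847 -0.0377] ext [0.2862 0.4603]
((488.4361572265625, -48.204071044921875), (301.8274841308594, 497.5069885253906), 7.099093437194824)
-0.2 0.6187 lip [0.547  0.5873]
-0.15 0.6118 lip [0.4019 0.6105]
-0.1 0.6055 lip [0.5347 0.5862]
-0.05 0.5995 lip [0.5287 0.6385]
-0.0 0.5923 lip [0.3348 0.5872]
0.05 0.5868 lip [0.3405 0.5694]
0.1 0.5803 lip [0.3458 0.5959]
0.15 0.5746 lip [0.5028 0.5506]
0.2 0.568 lip [0.497 0.608]
```

Emit:
apply_moves(
  targets=[
    [0,0,-0.02,-0.11,0],
    [0,0,-0.02,-0.11,0],
    [0,0,-0.02,-0.11,0],
    [-0.032,-0.015,0,0,0],
    [-0.032,-0.015,0,0,0],
    [-0.032,-0.015,0,0,0],
    [-0.032,-0.015,0,0,0],
    [-0.032,-0.015,0,0,0],
    [-0.032,-0.015,0,0,0],
    [-0.032,-0.015,0,0,0],
    [-0.032,-0.017,0,0,0],
    [0,0,0,0,0],
    [0,0,0,0,0],
  ],
  grip_force=30,
)

```text
time_s: 1.4
tool_pos: [0.4267, 0.3737, 0.3093]
tool_rot: [-3.141, -0.002, 3.139]
contact_force: [-0.2, 0.2, 0.7]
finger_gap: 0.0854
grasp_force: 0.0
```

Emit:
apply_moves(
  targets=[
    [0,0,0.03,0,0],
    [0,0,0.03,0,0],
    [0,0,0.025,0,0],
    [0,0,0.019,0,0],
    [0,0,0,0,0.2],
    [0,0,0,0,0.3],
    [0,0,0,0,0.4],
    [0,0,0,0,0.6],
    [0,0,0,0,0.6],
    [0,0,0,0,0.6],
  ],
  grip_force=30,
)

```text
time_s: 2.4
tool_pos: [0.4268, 0.3748, 0.2072]
tool_rot: [3.14, 0.001, 3.141]
contact_force: [0.4, 1.0, -0.1]
finger_gap: 0.0607
grasp_force: 32.8
```

Emit:
apply_moves(
  targets=[
    [0,0,-0.01,0,0.6],
    [0,0,-0.03,0,0.6],
    [0,0,-0.03,0,0.6],
    [0,-0.02,0,0,0.6],
    [0,-0.04,0,0,0.6],
    [0,-0.045,0,0,0.6],
    [0,-0.045,0,0,0.6],
    [0,-0.045,0,0,0.6],
    [0,-0.045,0,0,0.6],
    [0,-0.045,0,0,0.6],
    [0,-0.045,0,0,0.6],
    [0,-0.045,0,0,0.6],
    [0,-0.045,0,0,0.6],
    [0,-0.045,0,0,0.6],
    [0,-0.045,0,0,0.6],
    [0,-0.045,0,0,0.6],
    [0,-0.045,0,0,0.6],
    [0,-0.045,0,0,0.6],
    [0,0,0,0,0.6],
    [0,0,0,0,0.6],
  ],
)

```text
time_s: 4.4
tool_pos: [0.4254, -0.2717, 0.2764]
tool_rot: [3.141, -0.001, 3.138]
contact_force: [0.3, 0.8, -2.0]
finger_gap: 0.0605
grasp_force: 33.7
```

Emit:
apply_moves(
  targets=[
    [-0.002,-0.03,0,0,0.6],
    [-0.002,-0.035,0,0,0.6],
    [-0.001,-0.03,0,0,0.6],
    [0,0,0.03,0,0.6],
    [0,0,0.035,0,0.6],
    [0,0,0.035,0,0.6],
    [0,0,0.03,0,0.6],
    [0,0,0.015,0,0.6],
    [0,0,0.007,0,0.6],
    [0,0,0,0,0.6],
  ],
)

```text
time_s: 5.4
tool_pos: [0.431, -0.365, 0.1244]
tool_rot: [3.141, -0.0, -3.141]
contact_force: [-0.5, -0.3, -1.7]
finger_gap: 0.0607
grasp_force: 33.9
```

Emit:
apply_moves(
  targets=[
    [0,0,0.002,0,0.6],
    [0,0,0.002,0,0.6],
    [0,0,0.001,0,0.6],
    [0,0,0,0,0.6],
  ],
)

```text
time_s: 5.8
tool_pos: [0.431, -0.366, 0.1199]
tool_rot: [-3.141, 0.001, 3.141]
contact_force: [-0.5, 0.1, -1.7]
finger_gap: 0.0602
grasp_force: 33.9
```

Emit:
apply_moves(
  targets=[
    [0,0,0.001,0,0.6],
    [0,0,0.001,0,0.6],
    [0,0,0,0,0.6],
  ],
)

```text
time_s: 6.1
tool_pos: [0.4307, -0.3656, 0.1171]
tool_rot: [3.141, -0.0, 3.141]
contact_force: [-0.0, 0.1, -1.8]
finger_gap: 0.0606
grasp_force: 33.9
```

```bash
python3 -c "
from h import *
print(ctrl.read_state()['contact_force'],ctrl.read_state()['qpos'])"
```

```text
[-0.02540298  0.10181269 -1.84191383] [-8.22497808e-01  1.63363177e-01 -4.10147244e-02  1.36680518e+00
  2.85215581e-05 -8.21621609e-01]
```

Emit:
apply_moves(
  targets=[
    [0,0,0.001,0,0.6],
    [0,0,0.001,0,0.6],
    [0,0,0,0,0.6],
  ],
)

```text
time_s: 6.4
tool_pos: [0.4309, -0.3657, 0.1167]
tool_rot: [-3.141, 0.001, 3.141]
contact_force: [-2.3, 2.6, 4.9]
finger_gap: 0.0603
grasp_force: 34.4
```

Emit:
apply_moves(
  targets=[
    [0,0,-0.0005,0,0.6],
    [0,0,0,0,0.25],
    [0,0,0,0,0.1],
    [0,0,0,0,0],
    [0,0,0,0,0],
    [0,0,-0.01,0,0],
    [0,0,-0.03,0,0],
    [0,0,-0.04,0,0],
    [0,0,-0.04,0,0],
    [0,0,-0.04,0,0],
  ],
)

```text
time_s: 7.4
tool_pos: [0.4307, -0.3656, 0.2781]
tool_rot: [-3.141, 0.001, 3.141]
contact_force: [0.4, -0.3, -0.1]
finger_gap: 0.0852
grasp_force: 0.0
```

```bash
python3 - <<'E'
from h import *
im,P=cloud('top'); save(im,'pics/t2.png')
m=np.zeros((480,640),np.uint8); cv2.circle(m,(477,274),60,1,-1)
for zl,zh,n in [(.13,.148,'cup'),(.06,.075,'disc')]:
    p=P[(m>0)&(P[...,2]>zl)&(P[...,2]<zh)]; print(n,len(p),cv2.minEnclosingCircle((p[:,:2]*1000).astype(np.float32)))
E
```

```text
cup 152 ((432.0137634277344, -364.9803771972656), 30.930530548095703)
disc 3580 ((431.1788024902344, -367.59820556640625), 85.57496643066406)
```

Emit:
apply_moves(
  targets=[
    [0,0.02,-0.03,0,0],
    [0,0.035,-0.03,0,0],
    [0,0.035,-0.03,0,0],
    [0,0.035,-0.03,0,0],
    [0,0.035,-0.03,0,0],
    [-0.01,0.045,0,0,0],
    [-0.01,0.045,0,0,0],
    [-0.01,0.045,0,0,0],
    [-0.01,0.045,0,0,0],
    [-0.01,0.045,0,0,0],
    [-0.01,0.045,0,-0.05,0],
    [-0.01,0.045,0,-0.05,0],
    [-0.01,0.03,0,0,0],
    [0,0,0,0,0],
  ],
)

```text
time_s: 8.85
tool_pos: [0.5062, 0.1442, 0.4254]
tool_rot: [3.14, -0.0, -3.037]
contact_force: [-0.5, -0.5, 0.4]
finger_gap: 0.0852
grasp_force: 0.0
```

```bash
python3 -c "
from h import *
print(ctrl.read_state()['contact_force'],ctrl.read_state()['qpos'])"
```

```text
[-0.51349767 -0.47519568  0.38081071] [1.49344857e-01 1.89295262e-01 6.17704896e-01 1.99922055e+00
 1.41832458e-03 4.46475745e-02]
```

Emit:
apply_moves(
  targets=[
    [0,0,-0.03,-0.045,0],
    [0,0,-0.05,0,0],
    [0,0,-0.05,0,0],
    [0,0,-0.05,0,0],
    [0,0,-0.05,0,0],
    [0,0,0,0,0],
  ],
)

```text
time_s: 9.45
tool_pos: [0.4727, 0.131, 0.5697]
tool_rot: [3.139, 0.097, -2.998]
contact_force: [-0.2, 0.8, 1.3]
finger_gap: 0.0851
grasp_force: 0.0
```

```bash
python3 -c "
from h import *
print(ctrl.read_state()['contact_force'],ctrl.read_state()['qpos'])"
```

```text
[-0.18930683  0.82499983  1.28409854] [ 0.13143842  0.31218372  1.133119    2.29498279  0.00326771 -0.01160493]
```

Emit:
apply_moves(
  targets=[
    [0,0,-0.05,0,0],
    [0,0,-0.05,0,0],
    [0,0,-0.05,0,0],
    [0,0,-0.05,0,0],
    [0,0,0,0,0],
  ],
)

```text
time_s: 9.95
tool_pos: [0.4163, 0.1188, 0.6321]
tool_rot: [3.138, 0.229, -2.999]
contact_force: [0.0, -0.4, 0.6]
finger_gap: 0.0852
grasp_force: 0.0
```

```bash
python3 -c "
from h import *
print(ctrl.read_state()['contact_force'],ctrl.read_state()['qpos'])"
```

```text
[ 0.02030872 -0.40073777  0.6395986 ] [ 0.11593446  0.15674673  1.10956636  2.29488263  0.01002589 -0.02633363]
```

Emit:
apply_moves(
  targets=[
    [-0.02,0,-0.05,0,0],
    [-0.02,0,-0.05,0,0],
    [-0.02,0,-0.05,0,0],
    [-0.02,0,-0.05,0,0],
    [-0.02,0,-0.05,0,0],
    [-0.02,0,-0.05,0,0],
    [-0.02,0,-0.05,0,0],
    [-0.02,0,-0.05,0,0],
    [0,0,0,0,0],
  ],
)

```text
time_s: 10.85
tool_pos: [0.3834, 0.1084, 0.7361]
tool_rot: [3.139, 0.514, -2.999]
contact_force: [0.1, 0.2, -0.1]
finger_gap: 0.085
grasp_force: 0.0
```

```bash
python3 -c "
from h import *
print(ctrl.read_state()['contact_force'],ctrl.read_state()['qpos'])"
```

```text
[ 0.0807735   0.18936857 -0.130363  ] [ 0.08256117  0.11848474  1.35536517  2.29485823  0.03222374 -0.05215723]
```

Emit:
apply_moves(
  targets=[
    [-0.02,0,-0.05,0,0],
    [-0.02,0,-0.05,0,0],
    [-0.02,0,-0.05,0,0],
    [-0.02,0,-0.05,0,0],
    [-0.02,0,-0.05,0,0],
    [0,0,0,0,0],
  ],
)

```text
time_s: 11.45
tool_pos: [0.3225, 0.1007, 0.7933]
tool_rot: [-3.139, 0.677, -2.999]
contact_force: [0.4, 0.4, -0.2]
finger_gap: 0.0857
grasp_force: 0.0
```

```bash
python3 -c "
from h import *
s=ctrl.read_state();print(s['contact_force'],s['qpos']); r=R.from_euler('xyz',s['tool_rot']).as_matrix(); print(r)"
```

```text
[ 0.35620445  0.41575303 -0.23171125] [ 0.05777092  0.01985014  1.41965465  2.29471605  0.05084002 -0.06602393]
[[-0.77125687 -0.1405931   0.62080304]
 [-0.11060669  0.99006598  0.08680736]
 [-0.62684049 -0.0017142  -0.77914573]]
```

Emit:
apply_moves(
  targets=[
    [0.0145,-0.0006,0.036,0,0],
    [0.0145,-0.0006,0.036,0,0],
    [0.0145,-0.0006,0.036,0,0],
    [0.0145,-0.0006,0.036,0,0],
    [0.0145,-0.0006,0.036,0,0],
    [0.0145,-0.0006,0.036,0,0],
    [0.0145,-0.0006,0.036,0,0],
    [0.0145,-0.0006,0.036,0,0],
    [0.0145,-0.0006,0.036,0,0],
    [0.0145,-0.0006,0.036,0,0],
    [0.0145,-0.0006,0.036,0,0],
    [0.0145,-0.0006,0.036,0,0],
    [0,0,0,0,0],
    [0,0,0,0,0],
  ],
)

```text
time_s: 12.85
tool_pos: [0.4481, 0.1109, 0.39]
tool_rot: [-3.14, 0.669, -3.0]
contact_force: [-0.1, 0.5, 1.1]
finger_gap: 0.0855
grasp_force: 0.0
```

```bash
cat > d.py <<'E'
from h import *
import sys
s=ctrl.read_state(); r=R.from_euler('xyz',s['tool_rot']).as_matrix(); p=np.array(s['tool_pos'])
g=np.array([float(v) for v in sys.argv[1:4]]); back=float(sys.argv[4])
print('q',s['qpos'].round(3),'p',p.round(4),'F',s['contact_force'].round(2),'z axis',r[:,2].round(3),'y',r[:,1].round(3))
print('move tool',(r.T@(g-back*r[:,2]-p)).round(4))
E
python3 d.py .574 .1264 .105 .1
```

```text
q [ 0.069 -0.741 -0.376  1.268  0.044 -0.057] p [0.4481 0.1109 0.39  ] F [-0.06  0.47  1.11] z axis [ 0.614  0.086 -0.785] y [-0.14   0.99  -0.001]
move tool [ 0.0772 -0.002   0.2022]
```

Emit:
apply_moves(
  targets=[
    [0.013,0,0.034,0,0],
    [0.013,-0.001,0.034,0,0],
    [0.013,0,0.034,0,0],
    [0.013,-0.001,0.034,0,0],
    [0.013,0,0.034,0,0],
    [0.012,0,0.032,0,0],
    [0,0,0,0,0],
    [0,0,0,0,0],
  ],
)

```text
time_s: 13.65
tool_pos: [0.5155, 0.118, 0.1902]
tool_rot: [-3.139, 0.677, -2.999]
contact_force: [-0.0, 0.5, 1.3]
finger_gap: 0.0854
grasp_force: 0.0
```

```bash
python3 d.py .574 .1264 .105 0;  python3 - <<'E'
from h import *
im,P=cloud('wrist'); save(im,'pics/w1.png')
m=(P[...,2]>.124)&(P[...,2]<.136)&(P[...,0]>.5)&(P[...,0]<.66)
n,l,st,c=cv2.connectedComponentsWithStats(m.astype(np.uint8))
for i in range(1,n):
    if st[i,4]>300:
        p=P[l==i]; print(st[i],cv2.minEnclosingCircle((p[:,:2]*1000).astype(np.float32)),p.mean(0).round(4))
E
```

```text
q [ 0.076 -0.659 -0.746  0.807  0.039 -0.052] p [0.5155 0.118  0.1902] F [-0.01  0.49  1.29] z axis [ 0.621  0.087 -0.779] y [-0.141  0.99  -0.002]
move tool [0.0074 0.0002 0.1034]
[  68  240  118   62 5517] ((592.3475952148438, 26.191049575805664), 29.91691017150879) [0.5857 0.0272 0.1292]
[ 268  240  108   62 5335] ((577.3651733398438, 128.52389526367188), 29.826948165893555) [0.571  0.1273 0.1292]
[410 303  50  35 798] ((621.0297241210938, 206.51824951171875), 17.835006713867188) [0.6122 0.2021 0.1296]
```

View pics/w1.png

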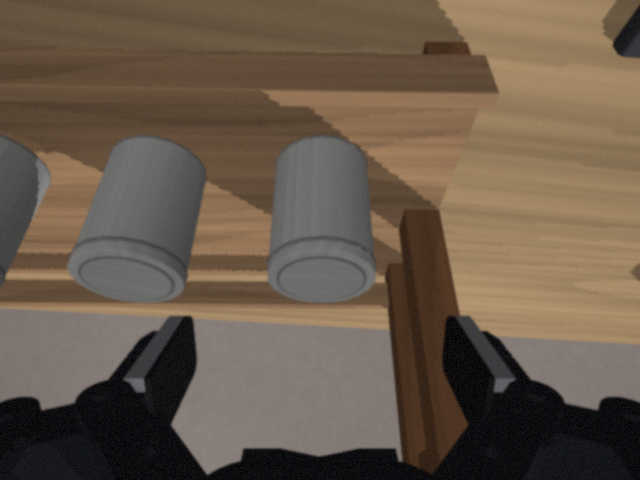

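Emit:
apply_moves(
  targets=[
    [0.004,0.0005,0.02,0,0],
    [0.003,0.0005,0.025,0,0],
    [0,0,0.025,0,0],
    [0,0,0.02,0,0],
    [0,0,0.013,0,0],
    [0,0,0,0,0],
    [0,0,0,0,0],
  ],
)

```text
time_s: 14.4
tool_pos: [0.5734, 0.1272, 0.1044]
tool_rot: [-3.14, 0.677, -2.999]
contact_force: [-0.5, 1.0, 0.1]
finger_gap: 0.0853
grasp_force: 0.0
```

```bash
python3 d.py .5755 .1275 .105 0
```

```text
q [ 0.088 -0.408 -0.768  0.534  0.032 -0.042] p [0.5734 0.1272 0.1044] F [-0.52  1.05  0.11] z axis [ 0.62   0.087 -0.78 ] y [-0.141  0.99  -0.002]
move tool [-0.002   0.      0.0008]
```

Emit:
apply_moves(
  targets=[
    [0,0,0,0,0.2],
    [0,0,0,0,0.3],
    [0,0,0,0,0.4],
    [0,0,0,0,0.7],
    [0,0,0,0,0.7],
    [0,0,0,0,0.7],
    [-0.0031,0,-0.0039,0,0.7],
    [-0.0032,0,-0.0039,0,0.7],
    [0,0,0,0,0.7],
    [0,0,0,0,0.7],
    [0,0,0,0,0.7],
    [0,0,0,0,0.7],
  ],
  grip_force=45,
)

```text
time_s: 15.6
tool_pos: [0.5707, 0.1269, 0.109]
tool_rot: [-3.14, 0.67, -3.0]
contact_force: [-0.3, -0.3, -5.3]
finger_gap: 0.0561
grasp_force: 48.7
```

```bash
python3 d.py .5755 .1275 .105 0
```

```text
q [ 0.088 -0.416 -0.76   0.557  0.032 -0.042] p [0.5707 0.1269 0.109 ] F [-0.34 -0.33 -5.31] z axis [ 0.615  0.086 -0.784] y [-0.14   0.99  -0.001]
move tool [-0.0013 -0.0001  0.0062]
```

Emit:
apply_moves(
  targets=[
    [-0.0063,0,-0.0078,0,0.7],
    [0.0015,0,-0.014,0,0.7],
    [0.0015,0,-0.014,0,0.7],
    [0.0015,0,-0.02,0,0.7],
    [0.0015,0,-0.02,0,0.7],
    [0,0,0,0,0.7],
    [0,0,0,0,0.7],
  ],
)

```text
time_s: 16.3
tool_pos: [0.5257, 0.1205, 0.1715]
tool_rot: [-3.14, 0.675, -2.999]
contact_force: [0.2, 0.4, -5.4]
finger_gap: 0.0557
grasp_force: 49.7
```

```bash
python3 d.py .5755 .1275 .105 0; python3 - <<'E'
from h import *
im,P=cloud('top')
v,u=np.mgrid[0:480,0:640]
with np.errstate(invalid='ignore'):
    p=P[(P[...,2]>.15)&(P[...,2]<.17)&(np.hypot(u-130,v-278)<55)]
print(len(p),np.median(p[:,2]),cv2.minEnclosingCircle((p[:,:2]*1000).astype(np.float32)),((p.max(0)+p.min(0))/2).round(4),(p.max(0)-p.min(0)).round(4),p.mean(0))
im,P=cloud('scene'); save(im,'pics/s2.png')
E
```

```text
q [ 0.081 -0.616 -0.759  0.754  0.036 -0.048] p [0.5257 0.1205 0.1715] F [ 0.25  0.38 -5.42] z axis [ 0.619  0.086 -0.781] y [-0.14   0.99  -0.002]
move tool [0.0022 0.     0.0833]
4157 0.1600240017459984 ((433.9331359863281, 357.9949951171875), 75.70867919921875) [0.434 0.357 0.16 ] [0.1476 0.1474 0.0143] [0.43348471 0.35660553 0.16001786]
```

View pics/s2.png

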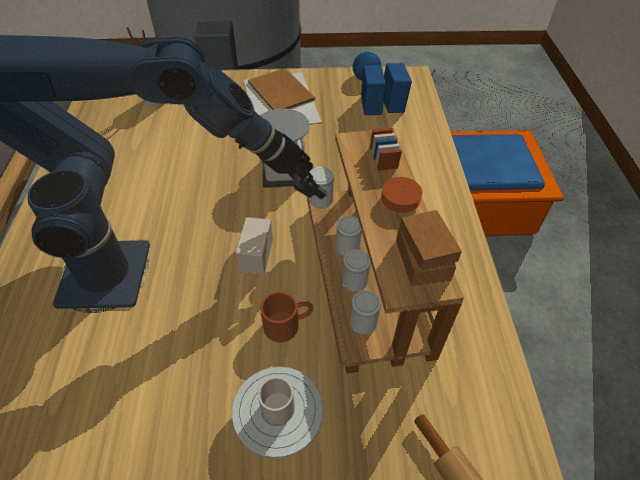

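Emit:
apply_moves(
  targets=[
    [-0.012,0,-0.015,0,0.7],
    [-0.019,0,-0.024,0,0.7],
    [-0.019,0,-0.024,0,0.7],
    [-0.019,0,-0.023,0,0.7],
    [0.004,0.02,-0.003,0,0.7],
    [0.006,0.03,-0.005,0,0.7],
    [0.006,0.033,-0.005,0,0.7],
    [0.006,0.033,-0.005,0,0.7],
    [0.006,0.033,-0.005,0,0.7],
    [0.006,0.033,-0.005,0,0.7],
    [0.006,0.03,-0.005,0,0.7],
    [0.004,0.02,-0.003,0,0.7],
    [0.002,0.015,-0.001,0,0.7],
    [0,0,0,0,0.7],
    [0,0,0,0,0.7],
  ],
)

```text
time_s: 17.9
tool_pos: [0.432, 0.3572, 0.2784]
tool_rot: [-3.138, 0.669, -2.998]
contact_force: [-0.6, -0.1, -5.5]
finger_gap: 0.0561
grasp_force: 50.6
```

```bash
python3 d.py .434 .3575 .222 0; python3 - <<'E'
from h import *
im,P=cloud('top')
v,u=np.mgrid[0:480,0:640]
with np.errstate(invalid='ignore'):
    m=(P[...,2]>.28)&(P[...,2]<.325)&(np.hypot(P[...,0]-.434,P[...,1]-.357)<.06)
c=im[m]; p=P[m]; print(len(p),np.percentile(p[:,2],[5,25,50,75,95]).round(3))
save(cv2.resize(im[200:340,60:220],None,fx=4,fy=4),'pics/t3.png')
E
```

```text
q [ 0.763 -0.412 -0.404  1.008 -0.371  0.511] p [0.432  0.3572 0.2784] F [-0.58 -0.1  -5.49] z axis [ 0.614  0.086 -0.784] y [-0.141  0.99  -0.003]
move tool [0.0334 0.0002 0.0455]
1393 [0.289 0.304 0.306 0.309 0.319]
```

View pics/t3.png

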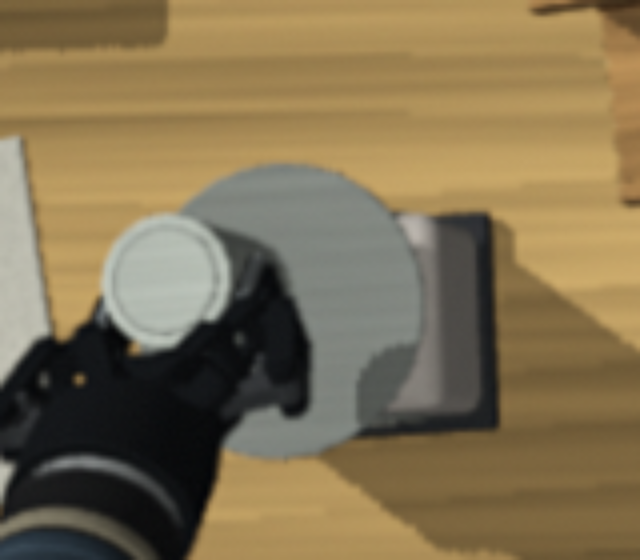

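```bash
python3 - <<'E'
from h import *
im,P=cloud('top')
v,u=np.mgrid[0:480,0:640]
m=(np.hypot(u-101.8,v-270)<13); p=P[m]; 
A=np.c_[p[:,0]-p[:,0].mean(),p[:,1]-p[:,1].mean(),np.ones(len(p))]; print('plane',np.linalg.lstsq(A,p[:,2],rcond=None)[0].round(4),p.mean(0).round(4))
g=cv2.cvtColor(im,cv2.COLOR_RGB2GRAY)
m=((g>140)&(np.hypot(u-101.8,v-270)<19)).astype(np.uint8)
m&=(P[...,2]>.295).astype(np.uint8)
p=P[m>0]; print(m.sum(),cv2.minEnclosingCircle((p[:,:2]*1000).astype(np.float32)),np.percentile(p,[1,99],axis=0).round(4))
E
```

```text
** On entry to DLASCL parameter number  4 had an illegal value
 ** On entry to DLASCL parameter number  4 had an illegal valueTraceback (most recent call last):
  File "<stdin>", line 5, in <module>
    x, resids, rank, s = _umath_linalg.lstsq(a, b, rcond,
                         ~~~~~~~~~~~~~~~~~~~^^^^^^^^^^^^^
                                             signature=signature)
                                             ^^^^^^^^^^^^^^^^^^^^
    raise LinAlgError("SVD did not converge in Linear Least Squares")
numpy.linalg.LinAlgError: SVD did not converge in Linear Least Squares
```

```bash
python3 - <<'E'
from h import *
im,P=cloud('top')
v,u=np.mgrid[0:480,0:640]
m=(np.hypot(u-101.8,v-270)<13)&np.isfinite(P[...,2]); p=P[m]; 
A=np.c_[p[:,0]-p[:,0].mean(),p[:,1]-p[:,1].mean(),np.ones(len(p))]; print('plane',np.linalg.lstsq(A,p[:,2],rcond=None)[0].round(4),p.mean(0).round(4))
g=cv2.cvtColor(im,cv2.COLOR_RGB2GRAY)
m=((g>140)&(np.hypot(u-101.8,v-270)<19)).astype(np.uint8)
m&=(P[...,2]>.295).astype(np.uint8)
p=P[m>0]; print(m.sum(),cv2.minEnclosingCircle((p[:,:2]*1000).astype(np.float32)),np.percentile(p,[1,99],axis=0).round(4))
E
```

```text
plane [-0.0008 -0.0071  0.3075] [0.4363 0.3546 0.3075]
793 ((436.9105529785156, 358.1217956542969), 30.847694396972656) [[0.4103 0.329  0.3032]
 [0.4644 0.3835 0.3106]]
```

Emit:
apply_moves(
  targets=[
    [0.01,0,0.0112,0,0.7],
    [0.012,0,0.0135,0,0.7],
    [0.01,0,0.0112,0,0.7],
    [0.006,0,0.0067,0,0.7],
    [0.002,0,0.0022,0,0.7],
    [0,0,0,0,0.7],
    [0,0,0,0,0.7],
  ],
)

```text
time_s: 18.75
tool_pos: [0.4295, 0.3567, 0.2216]
tool_rot: [-3.141, 0.674, -3.001]
contact_force: [-0.4, 0.9, -5.3]
finger_gap: 0.0557
grasp_force: 50.5
```

Emit:
apply_moves(
  targets=[
    [0.0013,0,0.0016,0,0.7],
    [0.0013,0,0.0016,0,0.7],
    [0,0,0,0,0.7],
    [0,0,0,0,0.7],
  ],
)

```text
time_s: 19.15
tool_pos: [0.4287, 0.3564, 0.2158]
tool_rot: [-3.14, 0.671, -2.999]
contact_force: [1.1, -0.1, -4.7]
finger_gap: 0.0561
grasp_force: 50.6
```

Emit:
apply_moves(
  targets=[
    [0.001,0,0.0012,0,0.7],
    [0.001,0,0.0012,0,0.7],
    [0.001,0,0.0012,0,0.7],
    [0.001,0,0.0012,0,0.7],
    [0,0,0,0,0.7],
    [0,0,0,0,0.7],
  ],
)

```text
time_s: 19.75
tool_pos: [0.4287, 0.3564, 0.21]
tool_rot: [-3.14, 0.672, -3.0]
contact_force: [-1.2, 0.2, -5.1]
finger_gap: 0.0558
grasp_force: 50.7
```

Emit:
apply_moves(
  targets=[
    [0.001,0,0.0012,0,0.7],
    [0.001,0,0.0012,0,0.7],
    [0.001,0,0.0012,0,0.7],
    [0,0,0,0,0.7],
    [0,0,0,0,0.7],
  ],
)

```text
time_s: 20.25
tool_pos: [0.4288, 0.3565, 0.2056]
tool_rot: [-3.14, 0.672, -3.0]
contact_force: [-1.3, -0.6, -2.8]
finger_gap: 0.0556
grasp_force: 50.9
```

```bash
python3 - <<'E'
from h import *
print(ctrl.read_state()['contact_force'])
im,P=cloud('top')
v,u=np.mgrid[0:480,0:640]
with np.errstate(invalid='ignore'):
    d=np.hypot(P[...,0]-.434,P[...,1]-.3575)
    p=P[(d<.07)&(d>.055)&(P[...,1]<.34)&(P[...,2]>.13)&(P[...,2]<.17)]; print('pan',len(p),np.median(p[:,2]),p[:,2].std())
    p=P[(d<.04)&(P[...,2]>.215)&(P[...,2]<.26)]; h=np.histogram(p[:,2],bins=np.arange(.215,.26,.003)); print(h)
E
```

```text
[-1.27040434 -0.63510939 -2.80019829]
pan 504 0.15273920623597548 0.0018667659750660215
(array([ 24,  14,  21,  17,  47, 267, 412,  61,  12,   5,   2,   1,   4,
        19,  19]), array([0.215, 0.218, 0.221, 0.224, 0.227, 0.23 , 0.233, 0.236, 0.239,
       0.242, 0.245, 0.248, 0.251, 0.254, 0.257, 0.26 ]))
```

Emit:
apply_moves(
  targets=[
    [0.001,0,0.0012,0,0.7],
    [0.001,0,0.0012,0,0.7],
    [0.0006,0,0.0008,0,0.7],
    [0,0,0,0,0.7],
    [0,0,0,0,0.7],
  ],
)

```text
time_s: 20.8
tool_pos: [0.4288, 0.3565, 0.2014]
tool_rot: [-3.14, 0.673, -3.0]
contact_force: [0.1, -0.0, -0.8]
finger_gap: 0.0563
grasp_force: 51.2
```

Emit:
apply_moves(
  targets=[
    [0.001,0,0.0012,0,0.7],
    [0,0,0,0,0.7],
    [0,0,0,0,0.7],
  ],
)

```text
time_s: 21.1
tool_pos: [0.4287, 0.3565, 0.1998]
tool_rot: [-3.141, 0.672, -3.0]
contact_force: [-0.1, 0.7, 1.0]
finger_gap: 0.0557
grasp_force: 51.1
```

```bash
cat > pan.py <<'E'
from h import *
print(ctrl.read_state()['contact_force'])
im,P=cloud('top'); save(im,'pics/t4.png')
g=cv2.cvtColor(im,cv2.COLOR_RGB2GRAY)
with np.errstate(invalid='ignore'):
    d=np.hypot(P[...,0]-.434,P[...,1]-.3575)
    p=P[(d<.07)&(d>.055)&(P[...,1]<.34)&(P[...,2]>.13)&(P[...,2]<.17)]; print('pan',len(p),np.median(p[:,2]))
    m=(d<.045)&(P[...,2]>.222)&(P[...,2]<.242)&(g>140); p=P[m]
    print('lid',m.sum(),np.median(p[:,2]),cv2.minEnclosingCircle((p[:,:2]*1000).astype(np.float32)))
    print(np.percentile(p,[1,99],axis=0).round(4))
E
python3 pan.py
```

```text
[-0.12363128  0.65590696  0.9548985 ]
pan 498 0.1470412334758866
lid 696 0.22784880438467237 ((434.37738037109375, 356.0263977050781), 29.535120010375977)
[[0.4069 0.3289 0.2236]
 [0.4616 0.3832 0.2321]]
```

Emit:
apply_moves(
  targets=[
    [0,0,0,0,0.35],
    [0,0,0,0,0.25],
    [0,0,0,0,0.15],
    [0,0,0,0,0],
    [0,0,0,0,0],
    [0,0,-0.01,0,0],
    [0,0,-0.025,0,0],
    [0,0,-0.035,0,0],
    [0,0,-0.04,0,0],
    [0,0,-0.04,0,0],
    [0,0,0,0,0],
  ],
)

```text
time_s: 22.25
tool_pos: [0.3353, 0.345, 0.3254]
tool_rot: [3.132, 0.681, -3.004]
contact_force: [0.2, 0.4, 0.2]
finger_gap: 0.0856
grasp_force: 0.0
```

```bash
sed -i 's/t4.png/t5.png/' pan.py; python3 pan.py; python3 - <<'E'
from h import *
im,P=cloud('scene'); save(im,'pics/s3.png')
E
```

```text
[0.2472853  0.40491212 0.18073416]
pan 574 0.14814763499340067
lid 714 0.22875939500635212 ((433.4749450683594, 356.0179748535156), 29.711469650268555)
[[0.4069 0.3291 0.2246]
 [0.4616 0.3834 0.233 ]]
```

View pics/s3.png

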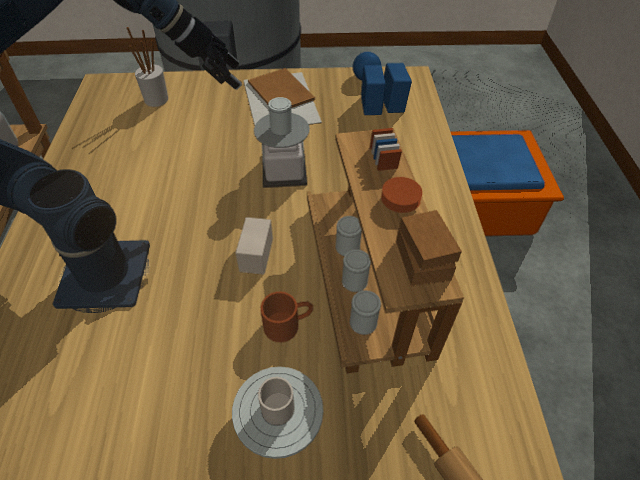

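The picture shows the tin upright mid-platform at (280,112), sunk about 12 mm, which fits a full tin. The cup is mid-wheel at (277,402), the other three tins are in place, and the hand is clear, so I'm handing in.

```bash
python3 -c "
from workcell import ctrl
print(ctrl.close_job())"
```

```text
the job is handed in; nothing more can be done
None
```

The job is handed in: the cup stands mid-wheel and the full tin (tin4, about 0.55 kg) stands upright mid-scale, sinking the platform about 12 mm; I hefted only tin4, since it was clearly the full one, and left the other tins, the mug and the brick untouched.

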